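# Bolt the sprung lid of the lens chest

### The job

Bolt the bamboo lens chest shut: lift the bolt's handle out of its notch, slide the bolt across through the keeper and right home, then drop the handle into the other notch and let go. The lid is sprung and stands a little too high, so ease it down with the bolt's own grip until you feel the bolt find the keeper's hole. Never force the bolt against the keeper or the handle against the barrel (15 N at most), and leave everything else as it stands.

Things in the scene. Friction and masses are not known exactly. Their poses are not given: they have to be found in the camera images.
- chest: bamboo lens chest, fixed to the counter: 180 mm deep (own x), 380 mm long (own y), deck 87 mm above the counter; origin at the centre of its underside, own z up. Own y from -190 to -78 mm is a fixed deck, the rest a hinged lid. A steel barrel bolt lies on the lid along own y, its axis at own x = -20 mm; it shoots towards own -y, into the keeper on the deck
- lid: the chest's lid, 180 x 262 x 12 mm, hinged along the chest's +y end; origin mid-way along the hinge line at the lid's underside, axes as the chest's but tilted up some 0.05 rad. Two spring pins hold its free edge 11 to 13 mm above the deck; it yields when pressed (1.3 to 2 N per mm at the bolt's grip, 16 N at most) and springs back if let go
- knob (a point): centre of the steel grip on the end of the bolt's 7 mm thick handle, the part to take hold of: a roller 18 mm long along the bolt, 16 mm across, free to turn on its pin. The handle turns about the bolt's axis, 36 mm from axis to grip, and slides with the bolt. Down in a notch it leans to the chest's own +x side, 20 degrees above level, the grip's centre 24 mm above the lid's top, clear all round
- handle (a joint): turn of the handle about the bolt's axis, rad: 0 lying down in a notch, growing as it is lifted; 1.22 is straight up, 1.31 the limit. Down in a notch the barrel's walls stop the bolt from sliding; above about 0.75 the handle is clear of them, in the open slot. It turns freely and falls by its own weight when clearly short of upright
- bolt (a joint): slide of the bolt, m: 0 drawn, handle in the middle of the first notch; 0.036 shot, handle in the middle of the other notch. Each notch is 10 mm wide for the 7 mm handle (1.5 mm free either way). The slot ends flush with the notches' outer walls: hard stops at -0.0015 and 0.0375. Sliding friction 1 to 2 N
- keeper: foot of the steel keeper on the chest's deck: 60 x 40 mm, two 38 mm posts and between them an eye block (33 mm wide, 16 mm deep along own y) with a 12.6 mm square opening for the 11 mm round blunt bolt (its last 1.5 mm are 10 mm thick). Origin on the deck below the opening, axes as the chest's
- eye (a point): middle of the slot in which the keeper's eye was clamped, 16.7 mm above the deck, at the eye's face towards the lid. The opening's own height is not measured: up to 3.5 mm off either way. The drawn bolt's end is 11 mm short of the face and, the lid unpressed, 4 to 12 mm too high: press the bolt's grip down some 2 to 8 mm, by feel, until the bolt goes in. Shot, it ends 9 mm out of the far side
- barrel: the bolt's fixed steel housing on the lid: plate 104 x 36 x 2.5 mm and on it a slotted barrel 98 mm long, 19 mm across, its top 22 mm and its axis 12 mm above the lid; the two notches are 36 mm apart. Origin on the lid below the axis, 14 mm from the first notch towards the deck, axes as the lid's
- stand: pegged bamboo stand with the lens cases, fixed: base 100 x 200 x 14 mm, six pegs 40 mm high; origin at the centre of its underside
- case_teal: contact-lens case with two teal screw lids, 68 x 33 x 17 mm, lying on the bamboo stand; origin at the centre of its underside
- case_white: contact-lens case with two white screw lids, 68 x 33 x 17 mm, lying on the bamboo stand; origin at the centre of its underside
- tweezer: small teal plastic spring tweezer, 106 mm long, 10 mm high, lying on the fixed deck of the chest beside the keeper; origin under its middle
- jar: frosted glass jar with an aluminium screw lid, 71 mm across, 64 mm tall; origin at the centre of its underside
- tray: open rectangular aluminium tray, 130 x 240 x 18 mm; origin at the centre of its underside
- mirror: round white hand mirror lying glass up, disc 124 mm across and 10 mm thick, 100 mm handle; origin under the disc's centre
- lotion: pale green lotion bottle, 56 mm across, 150 mm tall; origin at the centre of its underside
- tumbler: white ceramic tumbler, 72 mm across, 100 mm tall; origin at the centre of its underside

How it is judged:
By the outcome, as a careful person would: the job done as asked, in the order asked, and still so for the second after the job is handed in, with the robot touching nothing.
It also fails if it takes over 48 s, if anything falls off the work surface, if the arm or the gripper's body presses on something with over 40 N, if the wrist force passes 120 N, or if a joint passes its speed limit or range.

### The arm

A 6-joint arm with a two-finger parallel gripper is mounted at the origin on the work surface. World frame = base frame: x ahead of the robot, y to its left, z up, the work surface at z = 0. Lengths are in m, angles in rad, forces in N, time in s.
With the tool pointing down it reaches from about 0.225 to 0.875 m from the base axis. Payload 3.4 kg.
Tool frame: the origin (TCP) lies on the centre line of the jaws, within the pads' length; the fingertips stand 22 mm ahead of it and the grasp point (between the pads) lies 3 mm ahead of it (manip.tips_ahead is the z of the fingertips in the tool frame, in m); z points along the fingers, y is the line along which they close (so a half turn about z gives the same grasp; the last joint's range is limited). The gripper opens to 85 mm and grips with 20 to 120 N. Pads are 22 mm wide; open, the fingers measure 114 mm over their backs; the gripper's body (76 mm by 85 mm) begins 54 mm behind the grasp point. The pads swing forward as they close: fully open they stand 13 mm farther back than shut.
Start: joints at [-1.344, 0.276, 1.505, -0, 1.361, -0.121], TCP at [0.196, -0.541, 0.253] pointing down, gripper open.
Joint ranges: [-2.89, 2.89], [-0.75, 2.08], [0.22, 2.7], [-1.18, 4.32], [0.11, 2.71], [-2.7, 2.7]. Speed limits (rad/s): [2.57, 2.57, 3.14, 3.14, 3.14, 3.14].

### API

Orientations are given as a rotation vector (axis times angle).
In Python, from cell import sensors, eyes, finish_job, manip gives the robot as it stands. The module is installed in compiled form; this text tells all that it offers.
- The arm moves only by the shell command python3 -m jog 'ROWS'. ROWS is JSON, a list that holds one entry, the list of rows, each a list of 5 numbers: the shift along the tool's x, y, z in m, then the turn about the tool's z in degrees, then the opening, from 0 (shut) to 1 (fully open). In form: [[[tx, ty, tz, yaw, fingers], ...]]. A call has 1 to 10 rows; each row is the pose to reach, as a shift and turn from the pose commanded when the call began, along the tool's axes at that moment; what a row does not reach only later rows make up. A row lasts 1/12 s, in which the tool goes at most 41.7 mm and 7.16 degrees, less where a joint would pass 70% of its speed; a pose out of reach is approached as far as the arm can. A call with a gripper value outside its range is refused whole. The fingers move at their own pace and stop on an object; the grip force is fixed at half the most. Time passes only in rows, so rows that repeat a pose let the fingers close. It gives the time, the measured TCP pose, the force, the opening and the grip force at its end, in the units of the state.
- sensors.state(): the state, without advancing time (a new reading comes with each control period).
- eyes.grab_frame(name): name is "side" or "top"; returns the picture (384x512x3 uint8, red, green, blue); there is no depth.
- eyes.camera_params(name): a dict with "K" (3x3 intrinsics, pixels), "R" (3x3) and "t" (3): a world point X has camera coordinates R X + t. Camera axes: x right, y down, z forward; pixel columns grow to the right and rows downward; lengths in m; the calibration is good to about 2 mm. A picture is of the moment at which its call begins. camera_params takes no time and is no camera call.
- finish_job(): hands the job in; it is judged then, once.
The state is a dict: "clock": time; "qpos": joint angles; "qd": joint speeds; "tau": joint torques, N m; "tool_pos": TCP position; "tcp_rot": TCP orientation; "ft_force": force on the tool from outside, world axes, zero at the start; "ft_torque": the same for the moment, N m; "gripper_width": finger opening in m; "grasp_force": force on a finger pad.
Only numpy, scipy, OpenCV 4.12 (cv2) and the standard library are available. Lean on these libraries where they do the work, as an engineer would, in place of code of your own. Each camera call takes 0.05 s, during which the arm holds its last target. There are 200 camera calls.

## Working session

There is one attempt and no reset: what is moved stays moved. The work goes in short steps, Python scripts to look and compute and a shell command to move; the robot and the scene stay as the last step left them, time stands still between calls to the robot, and variables do not carry over. Pictures are saved under pics/ and viewed, at most 10 in all, crops included, and the job is handed in when it is done.

```bash
mkdir -p pics; python3 - <<'E'
from cell import sensors, eyes, manip
import cv2
for n in("side","top"):
    f=eyes.grab_frame(n); cv2.imwrite(f"pics/{n}0.png",cv2.resize(f[:,:,::-1],(800,600),interpolation=cv2.INTER_CUBIC)); p=eyes.camera_params(n)
    print(n,p["K"].round(1).tolist(),p["R"].round(3).tolist(),p["t"].round(3).tolist())
s=sensors.state();print(s,manip.tips_ahead)
E
```

```text
side [[370.0, 0.0, 253.9], [0.0, 370.0, 185.9], [0.0, 0.0, 1.0]] [[-0.801, -0.598, -0.021], [-0.329, 0.47, -0.819], [0.499, -0.649, -0.574]] [0.502, 0.255, 0.854]
top [[366.0, 0.0, 250.5], [0.0, 366.0, 189.1], [0.0, 0.0, 1.0]] [[0.011, -1.0, -0.013], [-0.992, -0.009, -0.129], [0.129, 0.015, -0.992]] [0.028, 0.591, 1.004]
{'clock': 0.1, 'qpos': array([-1.34398573e+00,  2.76541055e-01,  1.50602108e+00,  4.07386461e-06,
        1.36072280e+00, -1.21016809e-01]), 'qd': array([ 4.07645540e-04, -1.30536141e-03, -3.58345147e-03,  6.22978332e-05,
        1.96651464e-04, -2.04028307e-05]), 'tau': array([ 1.70282499e-03, -4.17699945e+01, -2.46404850e+01, -1.46773250e-04,
        5.85485584e-03, -6.61305720e-06]), 'tool_pos': array([ 0.19587795, -0.54013142,  0.25251509]), 'tcp_rot': array([-3.09253761e+00, -5.43322167e-01,  1.34225678e-04]), 'ft_force': array([-0.3243477 ,  0.09023273, -0.51186572]), 'ft_torque': array([-0.00907697,  0.00152514, -0.00773656]), 'grasp_force': 0.0, 'gripper_width': 0.08538209464347052} 0.022
```

View pics/side0.png

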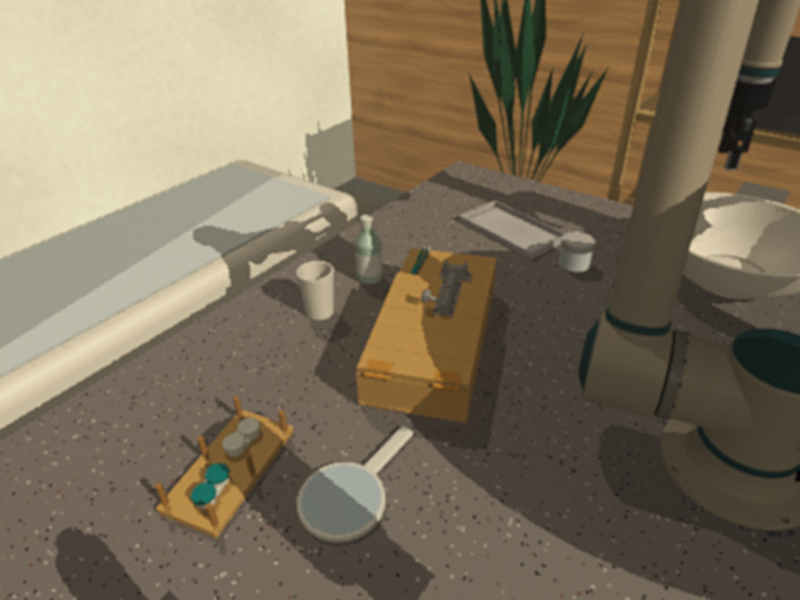

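View pics/top0.png

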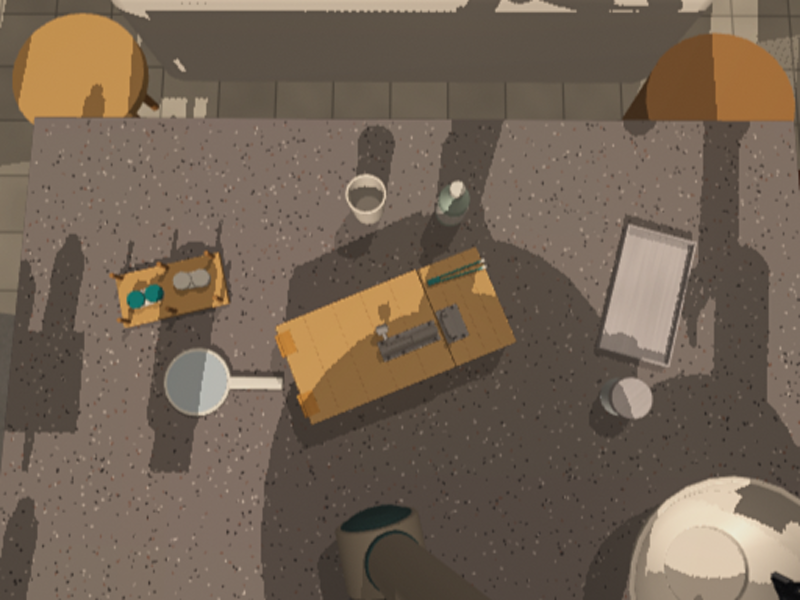

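The top view shows the chest (corners near (277,325), (477,250), (513,340), (312,423)), the bolt at about (410,340), the knob near (382,330) and the keeper at (453,322). The side view shows the knob near (428,296). The tool is already almost aligned with the chest, so I'll crop in closer.

```bash
cat > h.py <<'E'
import numpy as np, cv2
from cell import sensors, eyes
P={n:eyes.camera_params(n) for n in("side","top")}
def ray(n,u,v):
    p=P[n];R=np.array(p["R"]);t=np.array(p["t"]);d=R.T@np.linalg.solve(np.array(p["K"]),[u,v,1]);return -R.T@t,d
def plane(n,u,v,z):
    c,d=ray(n,u,v);return c+d*(z-c[2])/d[2]
def proj(n,X):
    p=P[n];q=np.array(p["K"])@(np.array(p["R"])@X+np.array(p["t"]));return q[:2]/q[2]
def tri(uv):
    A=0;b=0
    for n,(u,v) in uv.items():
        c,d=ray(n,u,v);d/=np.linalg.norm(d);M=np.eye(3)-np.outer(d,d);A=A+M;b=b+M@c
    X=np.linalg.solve(A,b);return X,{n:(proj(n,X)-np.array(uv[n])).round(2) for n in uv}
E
python3 - <<'E'
from h import *
fs={n:eyes.grab_frame(n) for n in P}
T=cv2.resize(fs["top"][178:238,225:325,::-1],None,fx=8,fy=8,interpolation=cv2.INTER_CUBIC)
S=cv2.resize(fs["side"][155:215,235:335,::-1],None,fx=8,fy=8,interpolation=cv2.INTER_CUBIC)
for n,I in(("T",T),("S",S)):cv2.imwrite(f"pics/{n}1.png",I)
hsv=cv2.cvtColor(fs["top"],cv2.COLOR_RGB2HSV)
m=((hsv[:,:,0]>8)&(hsv[:,:,0]<25)&(hsv[:,:,1]>120)).astype(np.uint8)
m=cv2.morphologyEx(m,cv2.MORPH_CLOSE,np.ones((5,5)))
n,l,st,c=cv2.connectedComponentsWithStats(m)
for i in range(1,n):
    if st[i,4]>3000:
        pts=cv2.findContours((l==i).astype(np.uint8),0,2)[0][0]
        print(st[i],cv2.boxPoints(cv2.minAreaRect(pts)).tolist(), cv2.approxPolyDP(pts,5,True)[:,0].tolist())
E
```

```text
[   8    8   93   71 4911] [[5.198554992675781, 10.775848388671875], [96.25801849365234, 5.257087707519531], [100.37512969970703, 73.18938446044922], [9.315666198730469, 78.70814514160156]] [[9, 40], [9, 61], [20, 78], [100, 69], [89, 30], [62, 9], [30, 14]]
[ 399   21  110   57 4575] [[398.9859924316406, 75.6592788696289], [400.1751403808594, 19.769683837890625], [509.1258239746094, 22.087783813476562], [507.9366760253906, 77.97737884521484]] [[508, 64], [492, 34], [456, 21], [427, 32], [399, 75], [507, 77]]
[ 176  158  154  114 8530] [[171.4736328125, 209.8350067138672], [304.6411437988281, 155.84815979003906], [330.058349609375, 218.5438995361328], [196.89083862304688, 272.53076171875]] [[303, 158], [177, 208], [199, 271], [329, 218]]
```

View pics/T1.png

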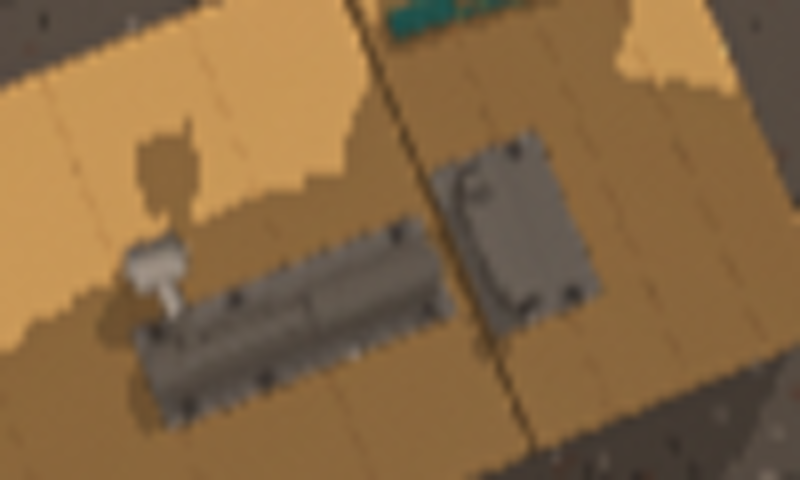

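View pics/S1.png

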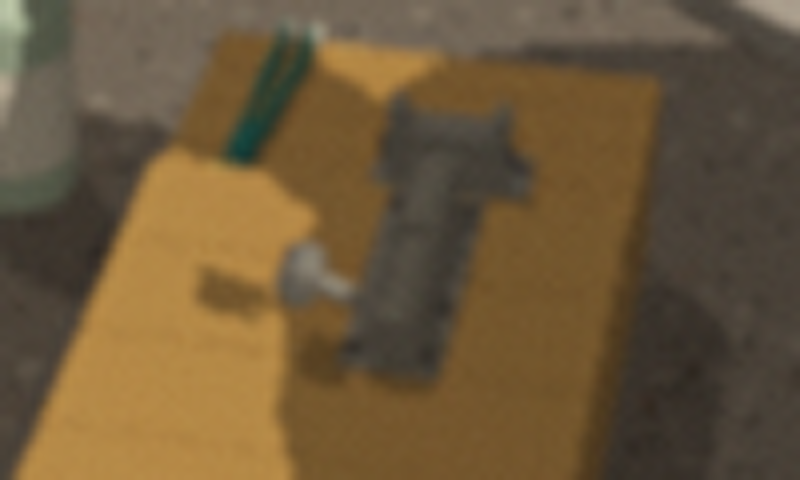

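Top crop: the roller is centred at about crop (157,264) and the plate corners are at (140,330), (415,218), (452,312) and (180,425). Side crop: the roller is at about (303,274). Next I triangulate these.

```bash
python3 - <<'E'
from h import *
from scipy.spatial.transform import Rotation as Ro
t=lambda x,y:((x-3.5)/8+225,(y-3.5)/8+178)
s=lambda x,y:((x-3.5)/8+235,(y-3.5)/8+155)
X,e=tri({"top":t(157,264),"side":s(303,274)});print("knob",X,e)
z=.1
c=[plane("top",*t(*q),.108) for q in((140,330),(415,218),(452,312),(180,425))]
for a,b in((1,0),(2,3)):
    d=c[b]-c[a];print("yaw",np.degrees(np.arctan2(-d[0],d[1])),np.linalg.norm(d))
print("plate mid",sum(c)/4, "w",np.linalg.norm(c[0]-c[3]))
k=[plane("top",u,v,.09) for u,v in((303,158),(177,208))];d=k[1]-k[0];print("chest edge yaw",np.degrees(np.arctan2(-d[0],d[1])))
st=sensors.state();R=Ro.from_rotvec(st["tcp_rot"]).as_matrix();print(R.round(4).tolist(),np.degrees(np.arctan2(R[1,0],R[0,0])))
d=X-st["tool_pos"];print("tool-frame to knob",R.T@d)
E
```

```text
knob [0.52401413 0.04781722 0.118819  ] {'top': array([0.03, 0.05]), 'side': array([-0.05, -0.01])}
yaw 22.706060797882497 0.0978747237812202
yaw 23.031849129518648 0.09666601734670661
plate mid [0.50658308 0.00197188 0.108     ] w 0.03373083411461445
chest edge yaw 22.38051426548788
[[0.9401, 0.3408, -0.0003], [0.3408, -0.9401, 0.0011], [0.0001, -0.0011, -1.0]] 19.92645475461948
tool-frame to knob [ 0.50889067 -0.44092881  0.13450902]
```

```bash
python3 -m jog '[[[0.509,-0.441,0.03,-2.7,0.5],[0.509,-0.441,0.03,-2.7,0.5],[0.509,-0.441,0.03,-2.7,0.5],[0.509,-0.441,0.03,-2.7,0.5],[0.509,-0.441,0.03,-2.7,0.5],[0.509,-0.441,0.03,-2.7,0.5],[0.509,-0.441,0.03,-2.7,0.5],[0.509,-0.441,0.03,-2.7,0.5],[0.509,-0.441,0.03,-2.7,0.5],[0.509,-0.441,0.03,-2.7,0.5]]]'
```

```text
clock: 1.03
tool_pos: [0.3993, -0.1752, 0.2348]
tcp_rot: [3.08, 0.616, 0.001]
ft_force: [-0.1, -0.5, 0.3]
gripper_width: 0.0426
grasp_force: 0.0
```

```bash
python3 -m jog '[[[0.2,-0.158,0.04,0,0.5],[0.2,-0.158,0.04,0,0.5],[0.2,-0.158,0.04,0,0.5],[0.2,-0.158,0.04,0,0.5],[0.2,-0.158,0.04,0,0.5],[0.2,-0.158,0.04,0,0.5],[0.2,-0.158,0.04,0,0.5],[0.2,-0.158,0.04,0,0.5],[0.2,-0.158,0.04,0,0.5]]]'
python3 - <<'E'
from h import *
from scipy.spatial.transform import Rotation as Ro
s=sensors.state();R=Ro.from_rotvec(s["tcp_rot"]).as_matrix()
X=np.array([.5240,.0478,.1188])
print(s["tool_pos"],np.degrees(np.arctan2(R[1,0],R[0,0])),R.T@(X-s["tool_pos"]),s["ft_force"],s["clock"])
fs={n:eyes.grab_frame(n) for n in P}
T=cv2.resize(fs["top"][168:228,200:300,::-1],None,fx=8,fy=8,interpolation=cv2.INTER_CUBIC)[:,:]
S=cv2.resize(fs["side"][140:215,225:325,::-1],None,fx=8,fy=8,interpolation=cv2.INTER_CUBIC)
cv2.imwrite("pics/S2.png",S)
E
```

```text
clock: 1.78
tool_pos: [0.5221, 0.0455, 0.1943]
tcp_rot: [3.079, 0.619, -0.003]
ft_force: [-0.3, 0.1, 0.5]
gripper_width: 0.0421
grasp_force: 0.0
[0.52210003 0.04550017 0.19433539] 22.717830252259912 [ 0.0027871  -0.001413    0.07552966] [-0.3475341   0.12265313  0.48166849] 1.7833
```

View pics/S2.png

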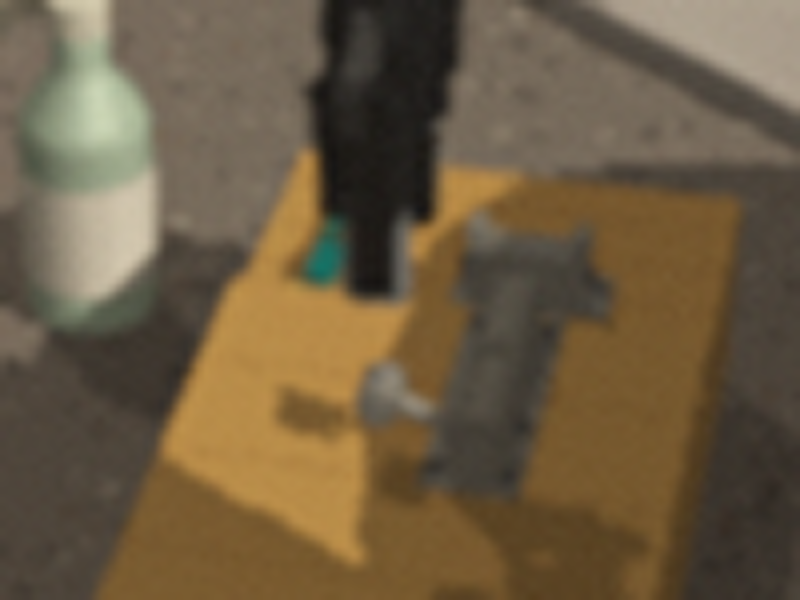

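The side view shows the fingers above and behind the knob (crop (383,395)), as predicted. I'll go down around the knob with the jaws half open.

```bash
python3 -m jog '[[[0.0028,-0.0014,0.03,0,0.4],[0.0028,-0.0014,0.055,0,0.4],[0.0028,-0.0014,0.064,0,0.36],[0.0028,-0.0014,0.07,0,0.33],[0.0028,-0.0014,0.07,0,0.3],[0.0028,-0.0014,0.07,0,0.3],[0.0028,-0.0014,0.07,0,0.3]]]'
python3 - <<'E'
from h import *
s=sensors.state();print(s["tool_pos"],s["ft_force"],s["ft_torque"])
f=eyes.grab_frame("side");g=eyes.grab_frame("top")
S=cv2.resize(f[165:215,240:300,::-1],None,fx=6.6,fy=10,interpolation=cv2.INTER_CUBIC)
S=cv2.resize(f[160:210,240:300,::-1],(400,333),interpolation=cv2.INTER_CUBIC)
G=cv2.resize(g[185:235,215:275,::-1],(400,333),interpolation=cv2.INTER_CUBIC)
cv2.imwrite("pics/SG3.png",np.hstack([S,G]))
E
```

```text
clock: 2.47
tool_pos: [0.5257, 0.0476, 0.1261]
tcp_rot: [3.08, 0.615, 0.004]
ft_force: [0.1, 0.2, 0.1]
gripper_width: 0.026
grasp_force: 0.0
[0.52568945 0.04759712 0.12608733] [0.06704944 0.19394613 0.12933084] [-0.02469839  0.00527031 -0.03753675]
```

View pics/SG3.png

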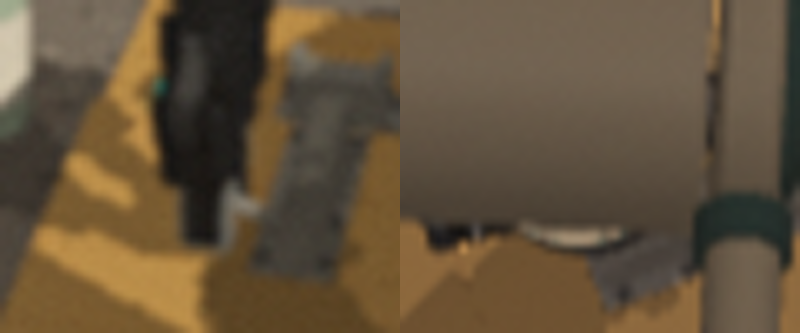

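The fingers straddle the knob at 26 mm with no contact, and the handle shows between the pads in the side view. Now I close in small steps and watch the force.

```bash
python3 -m jog '[[[0,0,0.001,0,0.26],[0,0,0.001,0,0.255],[0,0,0.001,0,0.25]]]'; python3 -m jog '[[[0,0,0,0,0.24],[0,0,0,0,0.235],[0,0,0,0,0.235]]]'; python3 -m jog '[[[0,0,0,0,0.225],[0,0,0,0,0.225]]]'
```

```text
clock: 2.82
tool_pos: [0.5248, 0.0481, 0.124]
tcp_rot: [3.08, 0.617, 0.001]
ft_force: [-0.1, -0.6, 1.0]
gripper_width: 0.0213
grasp_force: 0.0
clock: 3.07
tool_pos: [0.5247, 0.0481, 0.1237]
tcp_rot: [3.08, 0.616, -0.0]
ft_force: [-0.2, -0.3, -0.2]
gripper_width: 0.02
grasp_force: 0.0
clock: 3.23
tool_pos: [0.5248, 0.0479, 0.1238]
tcp_rot: [3.08, 0.616, 0.0]
ft_force: [0.1, -0.9, 0.5]
gripper_width: 0.0195
grasp_force: 0.3
```

```bash
python3 -m jog '[[[0,0,0,0,0.216],[0,0,0,0,0.216]]]'; python3 -m jog '[[[0,0,0,0,0.208],[0,0,0,0,0.208]]]'; python3 -c "
from cell import sensors
s=sensors.state();print(s['ft_force'],s['ft_torque'],s['gripper_width'],s['grasp_force'])"
```

```text
clock: 3.4
tool_pos: [0.5248, 0.0478, 0.1238]
tcp_rot: [3.08, 0.616, 0.0]
ft_force: [0.1, -0.7, 0.5]
gripper_width: 0.0185
grasp_force: 1.1
clock: 3.57
tool_pos: [0.5248, 0.0478, 0.1238]
tcp_rot: [3.08, 0.616, 0.0]
ft_force: [0.9, -1.2, -0.2]
gripper_width: 0.0178
grasp_force: 9.9
[ 0.88460163 -1.22668737 -0.19897817] [-0.21743131 -0.06319831 -0.0227941 ] 0.017836079717714674 9.85947534441948
```

```bash
python3 -m jog '[[[0,0,0,0,0.15],[0,0,0,0,0.1],[0,0,0,0,0.1]]]'; python3 -m jog '[[[-0.0012,-0.0001,-0.0028,0,0.1],[-0.0026,-0.0003,-0.0056,0,0.1],[-0.0043,-0.0004,-0.0083,0,0.1],[-0.0043,-0.0004,-0.0083,0,0.1]]]'
```

```text
clock: 3.82
tool_pos: [0.5248, 0.0479, 0.1237]
tcp_rot: [3.08, 0.616, 0.0]
ft_force: [1.5, -1.3, -0.4]
gripper_width: 0.0165
grasp_force: 58.7
clock: 4.15
tool_pos: [0.5203, 0.0466, 0.1327]
tcp_rot: [3.08, 0.616, 0.0]
ft_force: [1.2, -1.5, -0.8]
gripper_width: 0.0169
grasp_force: 58.6
```

```bash
python3 -c "
from cell import sensors
s=sensors.state();print(s['tool_pos'],s['ft_force'],s['ft_torque'],s['gripper_width'],s['grasp_force'])"
```

```text
[0.52032091 0.04663893 0.13269688] [ 1.19041857 -1.5203077  -0.83361347] [-0.29781214 -0.13885926 -0.0164112 ] 0.016879431015951313 58.63486289978027
```

```bash
python3 -m jog '[[[-0.003,-0.0002,-0.0037,0,0.1],[-0.0064,-0.0003,-0.007,0,0.1],[-0.0102,-0.0005,-0.0098,0,0.1],[-0.0143,-0.0006,-0.012,0,0.1],[-0.0143,-0.0006,-0.012,0,0.1]]]'
```

```text
clock: 4.57
tool_pos: [0.5063, 0.0415, 0.1446]
tcp_rot: [3.08, 0.616, -0.0]
ft_force: [1.2, -0.5, 0.3]
gripper_width: 0.0165
grasp_force: 58.7
```

```bash
python3 -m jog '[[[-0.0045,-0.0001,-0.0016,0,0.1],[-0.009,-0.0001,-0.0028,0,0.1],[-0.0121,-0.0002,-0.0033,0,0.1],[-0.0152,-0.0002,-0.0034,0,0.1],[-0.0152,-0.0002,-0.0034,0,0.1]]]'
```

```text
clock: 4.98
tool_pos: [0.4922, 0.0359, 0.1474]
tcp_rot: [3.08, 0.616, -0.001]
ft_force: [-0.6, -0.4, 1.5]
gripper_width: 0.0166
grasp_force: 58.7
```

```bash
python3 -m jog '[[[0,0.002,-0.0001,0,0.1],[0,0.004,-0.0002,0,0.1],[0,0.006,-0.0003,0,0.1],[0,0.008,-0.0004,0,0.1],[0,0.008,-0.0004,0,0.1]]]'; python3 -c "
from cell import sensors
s=sensors.state();print(s['tool_pos'],s['ft_force'],s['ft_torque'])"
```

```text
clock: 5.4
tool_pos: [0.4964, 0.0285, 0.1477]
tcp_rot: [3.081, 0.616, -0.0]
ft_force: [0.4, 1.0, -1.1]
gripper_width: 0.0165
grasp_force: 58.6
[0.49637038 0.02847777 0.14772443] [ 0.35654893  1.03713744 -1.08291844] [ 0.06374626  0.04555484 -0.03118554]
```

```bash
python3 -m jog '[[[0,0,0.0007,0,0.1],[0,0,0.0014,0,0.1],[0,0,0.002,0,0.1],[0,0,0.002,0,0.1]]]'; python3 -c "
from cell import sensors
s=sensors.state();print(s['tool_pos'],s['ft_force'],s['ft_torque'])"
```

```text
clock: 5.73
tool_pos: [0.4969, 0.0284, 0.1463]
tcp_rot: [3.079, 0.616, 0.002]
ft_force: [0.6, -1.8, 2.7]
gripper_width: 0.0166
grasp_force: 59.1
[0.49688745 0.02841455 0.1462809 ] [ 0.63079778 -1.83609209  2.69014853] [-0.14707319 -0.10548448 -0.03665319]
```

```bash
python3 -m jog '[[[0,0.001,0,0,0.1],[0,0.002,0,0,0.1],[0,0.003,0,0,0.1],[0,0.003,0,0,0.1]]]'; python3 -c "
from cell import sensors
s=sensors.state();print(s['tool_pos'],s['ft_force'],s['ft_torque'])"
```

```text
clock: 6.07
tool_pos: [0.4972, 0.026, 0.1459]
tcp_rot: [-3.08, -0.616, 0.0]
ft_force: [-1.1, 0.4, 3.2]
gripper_width: 0.0167
grasp_force: 59.1
[0.49721402 0.02604902 0.14589611] [-1.13365338  0.3940434   3.15415385] [ 0.18346552  0.01946825 -0.00658878]
```

```bash
python3 -m jog '[[[0,0.0004,0,0,0.1],[0,0.0008,0,0,0.1],[0,0.0008,0,0,0.1]]]'; python3 -c "
from cell import sensors
s=sensors.state();print(s['tool_pos'],s['ft_force'],s['ft_torque'])"
```

```text
clock: 6.32
tool_pos: [0.4976, 0.0252, 0.1459]
tcp_rot: [-3.081, -0.616, 0.0]
ft_force: [-0.5, 1.2, 3.3]
gripper_width: 0.0167
grasp_force: 59.1
[0.4975543 0.0252397 0.1458649] [-0.53359932  1.2450241   3.33142285] [ 0.22675339  0.05381162 -0.02337121]
```

```bash
python3 -m jog '[[[0,0.0004,0,0,0.1],[0,0.0008,0,0,0.1],[0,0.0008,0,0,0.1]]]'; python3 -m jog '[[[0,0.0004,0,0,0.1],[0,0.0008,0,0,0.1],[0,0.0008,0,0,0.1]]]'
```

```text
clock: 6.57
tool_pos: [0.4979, 0.0244, 0.1459]
tcp_rot: [3.08, 0.616, 0.0]
ft_force: [-0.2, 1.8, 3.1]
gripper_width: 0.017
grasp_force: 59.1
clock: 6.82
tool_pos: [0.4983, 0.0237, 0.1459]
tcp_rot: [3.08, 0.616, 0.0]
ft_force: [-1.2, 1.2, 3.2]
gripper_width: 0.0167
grasp_force: 59.1
```

```bash
python3 -m jog '[[[0,0.0005,0,0,0.1],[0,0.001,0,0,0.1],[0,0.001,0,0,0.1]]]'; python3 -m jog '[[[0,0.0005,0,0,0.1],[0,0.001,0,0,0.1],[0,0.001,0,0,0.1]]]'; python3 -c "
from cell import sensors
s=sensors.state();print(s['tool_pos'],s['ft_force'],s['ft_torque'])"
```

```text
clock: 7.07
tool_pos: [0.4985, 0.023, 0.1458]
tcp_rot: [-3.08, -0.616, 0.0]
ft_force: [-0.8, 1.7, 3.9]
gripper_width: 0.0166
grasp_force: 59.1
clock: 7.32
tool_pos: [0.4985, 0.0227, 0.1458]
tcp_rot: [-3.079, -0.615, 0.001]
ft_force: [-1.5, 5.7, 5.9]
gripper_width: 0.0166
grasp_force: 59.2
[0.49845145 0.02267723 0.14580857] [-1.54249205  5.65903111  5.87460573] [ 7.61554232e-01  2.94570016e-01 -8.69994787e-05]
```

Contact, about 4 N above friction. I'll ease the lid down while holding that light push.

```bash
python3 -m jog '[[[0,-0.0002,0.0005,0,0.1],[0,-0.0002,0.001,0,0.1],[0,-0.0002,0.001,0,0.1]]]'; python3 -m jog '[[[0,0,0.0005,0,0.1],[0,0,0.001,0,0.1],[0,0,0.001,0,0.1]]]'
```

```text
clock: 7.57
tool_pos: [0.499, 0.0228, 0.1454]
tcp_rot: [-3.079, -0.616, -0.001]
ft_force: [-1.4, 4.1, 7.6]
gripper_width: 0.0166
grasp_force: 59.6
clock: 7.82
tool_pos: [0.4993, 0.0228, 0.1447]
tcp_rot: [-3.08, -0.616, -0.003]
ft_force: [-1.3, 4.2, 7.8]
gripper_width: 0.017
grasp_force: 59.8
```

```bash
python3 -m jog '[[[0,0,0.0005,0,0.1],[0,0,0.001,0,0.1],[0,0,0.001,0,0.1]]]'; python3 -m jog '[[[0,0,0.0005,0,0.1],[0,0,0.001,0,0.1],[0,0,0.001,0,0.1]]]'
```

```text
clock: 8.07
tool_pos: [0.4996, 0.0225, 0.1437]
tcp_rot: [-3.08, -0.616, -0.003]
ft_force: [-0.3, 1.8, 7.4]
gripper_width: 0.0165
grasp_force: 59.6
clock: 8.32
tool_pos: [0.5002, 0.0218, 0.1429]
tcp_rot: [3.079, 0.616, 0.005]
ft_force: [-0.2, 2.3, 9.2]
gripper_width: 0.0168
grasp_force: 59.9
```

The push force dropped and the bolt moved forward, so it has found the hole. Advancing carefully.

```bash
python3 -m jog '[[[0,0,-0.0004,0,0.1],[0,0.0005,-0.0004,0,0.1],[0,0.001,-0.0004,0,0.1],[0,0.001,-0.0004,0,0.1]]]'; python3 -m jog '[[[0,0.0005,0,0,0.1],[0,0.001,0,0,0.1],[0,0.001,0,0,0.1]]]'
```

```text
clock: 8.65
tool_pos: [0.5005, 0.0208, 0.1432]
tcp_rot: [3.079, 0.616, 0.004]
ft_force: [0.1, 0.9, 8.8]
gripper_width: 0.0168
grasp_force: 59.8
clock: 8.9
tool_pos: [0.5008, 0.0199, 0.1432]
tcp_rot: [3.079, 0.616, 0.004]
ft_force: [-1.0, 1.4, 7.4]
gripper_width: 0.0167
grasp_force: 59.8
```

```bash
python3 -m jog '[[[0,0.0008,0,0,0.1],[0,0.0016,0,0,0.1],[0,0.0024,-0.0001,0,0.1],[0,0.0032,-0.0001,0,0.1],[0,0.004,-0.0001,0,0.1],[0,0.004,-0.0001,0,0.1]]]'
```

```text
clock: 9.4
tool_pos: [0.5022, 0.0162, 0.1432]
tcp_rot: [3.08, 0.616, 0.004]
ft_force: [-1.0, 0.9, 7.5]
gripper_width: 0.0167
grasp_force: 59.8
```

```bash
python3 -m jog '[[[0,0.0009,0,0,0.1],[0,0.0018,0,0,0.1],[0,0.0027,-0.0001,0,0.1],[0,0.0036,-0.0001,0,0.1],[0,0.0045,-0.0001,0,0.1],[0,0.005,-0.0001,0,0.1],[0,0.005,-0.0001,0,0.1]]]'
```

```text
clock: 9.98
tool_pos: [0.504, 0.0116, 0.1432]
tcp_rot: [3.08, 0.616, 0.003]
ft_force: [-0.8, 0.6, 7.6]
gripper_width: 0.0166
grasp_force: 59.7
```

```bash
python3 -m jog '[[[0,0.001,0,0,0.1],[0,0.002,0,0,0.1],[0,0.003,-0.0001,0,0.1],[0,0.004,-0.0001,0,0.1],[0,0.005,-0.0001,0,0.1],[0,0.006,-0.0002,0,0.1],[0,0.007,-0.0002,0,0.1],[0,0.008,-0.0002,0,0.1],[0,0.008,-0.0002,0,0.1]]]'; python3 -m jog '[[[0,0.0005,0,0,0.1],[0,0.001,0,0,0.1],[0,0.001,0,0,0.1]]]'
```

```text
clock: 10.73
tool_pos: [0.507, 0.0042, 0.1433]
tcp_rot: [3.08, 0.616, 0.003]
ft_force: [-1.1, 0.8, 6.5]
gripper_width: 0.0165
grasp_force: 59.6
clock: 10.98
tool_pos: [0.5073, 0.0033, 0.1433]
tcp_rot: [3.08, 0.616, 0.003]
ft_force: [0.3, 1.6, 6.6]
gripper_width: 0.016
grasp_force: 59.6
```

```bash
python3 -m jog '[[[0,0.0004,0,0,0.1],[0,0.0008,0,0,0.1],[0,0.0008,0,0,0.1]]]'; python3 -m jog '[[[0,0.0004,0,0,0.1],[0,0.0008,0,0,0.1],[0,0.0008,0,0,0.1]]]'
```

```text
clock: 11.23
tool_pos: [0.5076, 0.0026, 0.1433]
tcp_rot: [3.08, 0.616, 0.003]
ft_force: [-0.2, 1.4, 6.6]
gripper_width: 0.0167
grasp_force: 59.6
clock: 11.48
tool_pos: [0.508, 0.0019, 0.1433]
tcp_rot: [3.08, 0.616, 0.003]
ft_force: [0.2, 1.7, 7.3]
gripper_width: 0.0167
grasp_force: 59.6
```

```bash
python3 -m jog '[[[0,0.0003,0,0,0.1],[0,0.0006,0,0,0.1],[0,0.0006,0,0,0.1]]]'
```

```text
clock: 11.73
tool_pos: [0.5082, 0.0013, 0.1433]
tcp_rot: [3.08, 0.616, 0.003]
ft_force: [0.3, 1.9, 6.4]
gripper_width: 0.0168
grasp_force: 59.6
```

```bash
python3 -m jog '[[[0,0.0003,0,0,0.1],[0,0.0006,0,0,0.1],[0,0.0006,0,0,0.1]]]'; 
```

```text
clock: 11.98
tool_pos: [0.5084, 0.0008, 0.1433]
tcp_rot: [3.08, 0.616, 0.003]
ft_force: [-1.3, 1.6, 6.8]
gripper_width: 0.0169
grasp_force: 59.7
```

```bash
python3 -m jog '[[[0,0.0003,0,0,0.1],[0,0.0006,0,0,0.1],[0,0.0006,0,0,0.1]]]'; 
```

```text
clock: 12.23
tool_pos: [0.5087, 0.0002, 0.1433]
tcp_rot: [3.08, 0.616, 0.003]
ft_force: [-1.5, 1.1, 7.1]
gripper_width: 0.0165
grasp_force: 59.7
```

```bash
python3 -m jog '[[[0,0.0003,0,0,0.1],[0,0.0006,0,0,0.1],[0,0.0006,0,0,0.1]]]'; 
```

```text
clock: 12.48
tool_pos: [0.5089, -0.0003, 0.1434]
tcp_rot: [3.08, 0.616, 0.003]
ft_force: [-1.1, 0.9, 6.7]
gripper_width: 0.0166
grasp_force: 59.7
```

```bash
python3 -m jog '[[[0,0.0003,0,0,0.1],[0,0.0006,0,0,0.1],[0,0.0006,0,0,0.1]]]'; 
```

```text
clock: 12.73
tool_pos: [0.5092, -0.0009, 0.1434]
tcp_rot: [3.08, 0.616, 0.003]
ft_force: [-0.6, 1.6, 6.8]
gripper_width: 0.0167
grasp_force: 59.7
```

```bash
python3 -m jog '[[[0,0.0003,0,0,0.1],[0,0.0006,0,0,0.1],[0,0.0006,0,0,0.1]]]'; 
```

```text
clock: 12.98
tool_pos: [0.5093, -0.0012, 0.1434]
tcp_rot: [3.08, 0.616, 0.003]
ft_force: [-0.9, 3.4, 6.5]
gripper_width: 0.0166
grasp_force: 59.7
```

```bash
python3 -m jog '[[[0,0.0003,0,0,0.1],[0,0.0005,0,0,0.1],[0,0.0005,0,0,0.1]]]'; 
```

```text
clock: 13.23
tool_pos: [0.5092, -0.0014, 0.1433]
tcp_rot: [-3.08, -0.616, -0.002]
ft_force: [-1.0, 1.9, 7.4]
gripper_width: 0.0166
grasp_force: 59.7
```

```bash
python3 -m jog '[[[0,0.0003,0,0,0.1],[0,0.0005,0,0,0.1],[0,0.0005,0,0,0.1]]]'; python3 -c "
from cell import sensors
s=sensors.state();print(s['tool_pos'],s['ft_force'],s['ft_torque'])"
```

```text
clock: 13.48
tool_pos: [0.5091, -0.0015, 0.1432]
tcp_rot: [-3.08, -0.616, -0.001]
ft_force: [-0.7, 3.3, 6.8]
gripper_width: 0.0164
grasp_force: 59.7
[ 0.50912704 -0.00153325  0.14319264] [-0.70329294  3.34382097  6.79063146] [ 0.86235967  0.26173662 -0.02361029]
```

```bash
python3 -m jog '[[[0,-0.0008,0,0,0.1],[0,-0.0016,-0.0003,0,0.1],[0,-0.0024,-0.0006,0,0.1],[0,-0.0024,-0.0006,0,0.1]]]'; python3 -c "
from cell import sensors
s=sensors.state();print(s['tool_pos'],s['ft_force'],s['ft_torque'])"
```

```text
clock: 13.82
tool_pos: [0.509, -0.001, 0.1435]
tcp_rot: [3.077, 0.617, 0.003]
ft_force: [1.0, -2.5, 3.1]
gripper_width: 0.0165
grasp_force: 59.3
[ 0.50902078 -0.00100708  0.14354136] [ 0.99999131 -2.45450915  3.10771218] [-0.19794889 -0.1190505  -0.10507147]
```

```bash
python3 -m jog '[[[0,-0.0004,-0.0002,0,0.1],[0,-0.0008,-0.0004,0,0.1],[0,-0.0008,-0.0004,0,0.1]]]'; python3 -c "
from cell import sensors
s=sensors.state();print(s['tool_pos'],s['ft_force'],s['ft_torque'])"
```

```text
clock: 14.07
tool_pos: [0.5081, 0.0001, 0.1436]
tcp_rot: [3.079, 0.616, 0.001]
ft_force: [1.6, -3.2, 1.9]
gripper_width: 0.0167
grasp_force: 59.1
[5.08142463e-01 1.42252581e-04 1.43577561e-01] [ 1.63819953 -3.22334885  1.91938378] [-0.4467723  -0.17678503 -0.01724074]
```

```bash
python3 -m jog '[[[0.0031,0,0.0001,0,0.1],[0.0062,0,0.0005,0,0.1],[0.0107,0.0001,0.0016,0,0.1],[0.0152,0.0001,0.0033,0,0.1],[0.0152,0.0001,0.0033,0,0.1]]]'; python3 -m jog '[[[0.0026,0.0001,0.0013,0,0.1],[0.0048,0.0001,0.0028,0,0.1],[0.0079,0.0001,0.005,0,0.1],[0.0079,0.0001,0.005,0,0.1]]]'
```

```text
clock: 14.48
tool_pos: [0.5228, 0.0068, 0.1397]
tcp_rot: [3.08, 0.617, 0.0]
ft_force: [1.4, -4.1, 0.7]
gripper_width: 0.0167
grasp_force: 59.0
clock: 14.82
tool_pos: [0.5296, 0.0097, 0.1348]
tcp_rot: [3.08, 0.617, -0.0]
ft_force: [2.4, -4.6, 0.6]
gripper_width: 0.0164
grasp_force: 58.9
```

```bash
python3 -m jog '[[[0,0.0006,0,0,0.1],[0.0034,0.0007,0.0033,0,0.1],[0.0064,0.0008,0.007,0,0.1],[0.0064,0.0008,0.007,0,0.1]]]'; python3 -m jog '[[[0.002,0.0003,0.0036,0,0.1],[0.0035,0.0005,0.007,0,0.1],[0.0035,0.0005,0.007,0,0.1]]]'
```

```text
clock: 15.15
tool_pos: [0.5356, 0.0119, 0.1275]
tcp_rot: [-3.08, -0.616, 0.001]
ft_force: [2.4, -2.4, -0.1]
gripper_width: 0.017
grasp_force: 59.0
clock: 15.4
tool_pos: [0.5389, 0.013, 0.1206]
tcp_rot: [-3.079, -0.615, 0.0]
ft_force: [1.5, 1.1, 0.4]
gripper_width: 0.017
grasp_force: 59.0
```

```bash
python3 -m jog '[[[0,0,0,0,0.25],[0,0,0,0,0.35],[0,0,0,0,0.45],[0,0,0,0,0.45],[0,0,0,0,0.45]]]'; python3 -m jog '[[[0,0,-0.02,0,0.45],[0,0,-0.05,0,0.45],[0,0,-0.09,0,0.45],[0,0,-0.12,0,0.45],[0,0,-0.12,0,0.45]]]'
```

```text
clock: 15.82
tool_pos: [0.5385, 0.0122, 0.1214]
tcp_rot: [-3.081, -0.616, 0.001]
ft_force: [-0.2, 0.6, 0.3]
gripper_width: 0.0383
grasp_force: 0.0
clock: 16.23
tool_pos: [0.5423, 0.0118, 0.2482]
tcp_rot: [3.077, 0.616, 0.02]
ft_force: [0.6, -0.9, 0.6]
gripper_width: 0.0386
grasp_force: 0.0
```

```bash
python3 -m jog '[[[-0.03,0.03,-0.03,0,0.45],[-0.06,0.07,-0.03,0,0.45],[-0.08,0.11,-0.03,0,0.45],[-0.1,0.14,-0.03,0,0.45],[-0.1,0.18,-0.03,0,0.45],[-0.1,0.2,-0.03,0,0.45],[-0.1,0.2,-0.03,0,0.45]]]'
python3 - <<'E'
from h import *
f=eyes.grab_frame("side");g=eyes.grab_frame("top")
S=cv2.resize(f[150:210,235:307,::-1],(400,333),interpolation=cv2.INTER_CUBIC)
G=cv2.resize(g[178:238,225:297,::-1],(400,333),interpolation=cv2.INTER_CUBIC)
cv2.imwrite("pics/end.png",np.hstack([S,G]))
E
```

```text
clock: 16.82
tool_pos: [0.5247, -0.217, 0.2706]
tcp_rot: [3.078, 0.608, 0.001]
ft_force: [0.1, -0.2, -0.0]
gripper_width: 0.0385
grasp_force: 0.0
```

View pics/end.png

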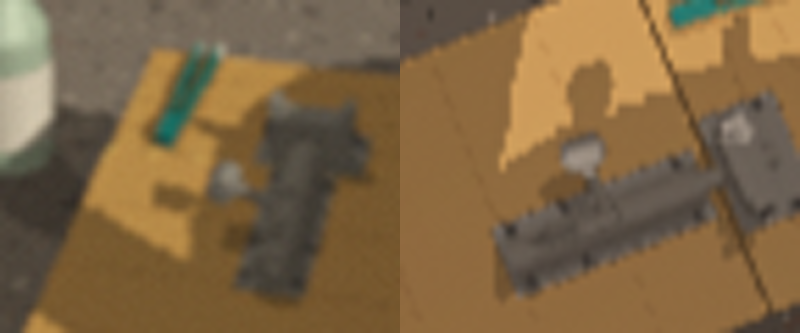

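The bolt bridges the gap into the keeper (top view, crop (715,180)) and the handle is down on the chest's +x side (knob at side (228,183), top (582,155)). I'll check the travel and height by triangulation.

```bash
python3 - <<'E'
from h import *
X,e=tri({"top":(257.7,205.8),"side":(275.9,182.9)})
d=X-np.array([.524,.0478,.1188]);a=np.radians(22.7);print(X,e,"own dx,dy,dz mm",1e3*(d[0]*np.cos(a)+d[1]*np.sin(a)),1e3*(-d[0]*np.sin(a)+d[1]*np.cos(a)),1e3*d[2])
E
```

```text
[0.536848   0.01241775 0.11353661] {'top': array([0.12, 0.2 ]), 'side': array([-0.21, -0.02])} own dx,dy,dz mm -1.801451819495946 -37.59959417259236 -5.263385795918244
```

```bash
python3 -c "
from cell import finish_job
print(finish_job())"
```

```text
the job is handed in; nothing more can be done
None
```

The chest is bolted and the job is handed in at about 17 s: the bolt is through the keeper and home, its handle is down in the second notch, the gripper is clear, and the highest wrist-force reading after any move was about 9 N.

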